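Lengthen an elbow crutch by two holes

TASK

Lengthen the crutch in the vice by two holes: feel for its two spring buttons, pinch them flush and draw the leg out until they click into the next pair of holes, and do the same for the second. Then let go, take the leg by its plain tube and give it a firm tug to prove that the buttons have locked, never forcing them, and leave it. Do not disturb the other things.

Things in the scene. Friction and masses are not known exactly. Their poses are not given: they have to be found in the camera images.
- vice: Small blue vice fixed to the counter, holding an elbow crutch by its stem; nothing of these gets loose. Origin on the counter straight below the crutch's spring buttons, axes fixed to the vice. The crutch's shaft is level along this y axis, 110 mm up: rubber foot towards -y, jaws (125 mm high) at y = 134 to 196 mm, T-bar to 115 mm out on the -x side, black handle at y = 235 mm, cuff at y = 440 mm
- buttons (a point): Point on the shaft's axis midway between the two spring buttons, 110 mm above the vice's origin, axes as vice. Buttons: 6 mm brass domes on opposite sides, standing 2.8 mm out of the tube (30.6 mm over both); they stay here while the leg slides past. They lie in one plane with the handle. How far the crutch is rolled about its shaft (handle level, or up to 43 degrees up or down) is not reported
- leg (a joint): How far the leg is drawn out, m: 0 at the start, growing towards the foot (-y of vice). Aluminium tube, 25 mm diameter, 2.2 mm wall, 0.3 kg. Six pairs of 7 mm holes 25 mm apart, each on a dark green ring; the buttons start in the fourth pair from the leg's black collar; two holes longer reads 0.050. It slides with 1 N of friction and is locked (1 mm of play either way) while the buttons stand out
- leg_hold (a point): Point on the shaft's axis 130 mm from the buttons towards the foot, fixed to the vice, axes as vice. Plain round 25 mm tube for 50 mm either way, good to take for the tug; a pull of 12 to 16 N is firm enough, over 25 N is forcing
- button_near (a joint): Travel of one button (on the -x side when the handle is level), m: 0 out, 0.0028 flush, 0.005 hidden under the tube's wall; spring 0.8 N out to 1.3 N hidden. Flat pads squeezed onto the tube with 30 to 40 N press both in by 2.7 mm - 9.5 mm (1/cos a - 1), where a is how far the pads are askew to the buttons' line: 2.7 square to it, 2.4 at 15 degrees, 1.8 at 25, 0 from 40
- button_far (a joint): The same for the opposite button. Pinched flush (askew by 12 degrees at most), a pull of 10 to 22 N on the leg draws the domes in under the wall; further askew the leg stays put, and forcing it harms the buttons. Some 6 mm on they stay hidden unpressed, and spring out by themselves at the next pair of holes, where the leg stops dead
- infusion: Blue infusion bottle with red cap, 80 mm diameter, 177 mm high, on the tray; origin under its base. Leave alone
- tape_roll: White roll of tape lying on the tray, 64 mm diameter, 25 mm high; origin under its centre. Leave alone
- gauze_pack: White pack of gauze with green band on the tray, 90 x 50 x 30 mm; origin under its centre. Leave alone
- spare_ferrule: Spare black rubber crutch foot standing on the counter, 43 mm diameter, 48 mm high; origin under its centre. Leave alone
- tape_measure: Yellow tape measure, 62 x 62 x 34 mm; origin under its centre. Leave alone
- gel_bottle: Clear gel bottle with blue cap, 64 mm diameter, 160 mm high; origin under its base. Leave alone
- swab_jar: Glass swab jar with steel lid, 72 mm diameter, 85 mm high; origin under its base. Leave alone

How it is judged:
On the way, in this order (a step that is already met when the one before it is completed fails the run):
1. both buttons stand out in the second pair of holes on, and the robot has let go of the crutch (value of joint leg between 0.048 and 0.052 m and value of joint each of button_near, button_far below 0.0015 m and contact force between the fingers and vice below 0.3 N), for 0.2 s.
2. the leg, held in the fingers, is tugged against the locked buttons (value of joint leg between 0.048 and 0.052 m and value of joint each of button_near, button_far below 0.0015 m and contact force between the fingers and vice above 5 N and contact force between any of button_near_c0, button_far_c0 and vice above 3 N), for 0.02 s.
At the end, for the whole second after the job is handed in: The leg is two holes longer (drawn out 50 mm, within 2 mm) and at rest, both buttons stand out in that pair of holes (pressed in less than 1.5 mm), and no other thing has been moved by 20 mm or more (value of joint leg between 0.048 and 0.052 m and value of joint each of button_near, button_far below 0.0015 m and velocity of joint leg between -0.005 and 0.005 m/s and distance of each of infusion, tape_roll, gauze_pack, spare_ferrule, tape_measure, gel_bottle, swab_jar from where it was at the start of the episode below 0.02 m); the robot touches nothing.
It fails at once if the leg is forced against a button (over 18 N on one button) (contact force between any of button_near_c0, button_far_c0 and vice above 18 N).
It fails at once if another thing is pushed 20 mm or more (distance of any of infusion, tape_roll, gauze_pack, spare_ferrule, tape_measure, gel_bottle, swab_jar from where it was at the start of the episode above 0.02 m).
It fails at once if a bottle, jar or the spare foot is tipped over (angle between any of infusion, gel_bottle, swab_jar, spare_ferrule's own z axis and vertical above 0.35 rad).
It also fails if it takes over 64 s, if anything falls off the work surface, if the arm or the gripper's body presses on something with over 40 N, if the wrist force passes 120 N, or if a joint passes its speed limit or range.

ROBOT

A 7-joint arm with a two-finger parallel gripper is mounted at the origin on the work surface. World frame = base frame: x ahead of the robot, y to its left, z up, the work surface at z = 0. Lengths are in m, angles in rad, forces in N, time in s.
With the tool pointing down it reaches from about 0.4 to 0.85 m from the base axis. Payload 10.4 kg.
Tool frame: the origin (TCP) lies midway between the tips of the shut fingers; the grasp point (between the pads) lies 19 mm behind it; z points along the fingers, x is the direction in which the jaws open and shut, and the axes are right-handed (so a half turn about z gives the same grasp; the last joint's range is limited). The gripper opens to 85 mm and grips with 20 to 120 N. Pads are 22 mm wide; open, the fingers measure 114 mm over their backs; the gripper's body (76 mm by 85 mm) begins 54 mm behind the grasp point. The pads swing forward as they close: fully open they stand 13 mm farther back than shut.
Start: joints at [1.201, 0.332, -0.065, 1.46, 0.022, 1.35, -0.088], TCP at [0.212, -0.588, 0.231] pointing down, gripper open.
Joint ranges: [-2.6, 2.6], [-0.5, 2.12], [-1.47, 1.34], [0.16, 2.42], [-1.27, 4.41], [0.06, 2.06], [-2.6, 2.6]. Speed limits (rad/s): [2.22, 2.22, 2.79, 2.79, 3.14, 3.14, 3.14].

INTERFACE

Orientations are given as a unit quaternion [x, y, z, w].
In Python, from workcell import monitor, eyes, ticket, models gives the robot as it stands.
- The arm moves only by the tool servo_tool, never from a script. Its argument "motion" is a list of rows, each a list of 7 numbers: the opening, from 0 (shut) to 1 (fully open), then the shift along the tool's x, y, z in m, then the turn, a rotation vector about the tool's x, y, z in degrees. In form: [[fingers, tx, ty, tz, rx, ry, rz], ...]. A call has 1 to 20 rows; each row is the pose to reach, as a shift and turn from the pose commanded when the call began, along the tool's axes at that moment; what a row does not reach only later rows make up. A row lasts 1/8 s, in which the tool goes at most 62.5 mm and 10.7 degrees, less where a joint would pass 70% of its speed; a pose out of reach is approached as far as the arm can. A call with a gripper value outside its range is refused whole. The fingers move at their own pace and stop on an object; "grip_force" is the grip in N (left out, the last holds). Time passes only in rows, so rows that repeat a pose let the fingers close. It gives the time, the measured TCP pose, the force and the opening at its end, in the units of the state.
- monitor.get_obs(): the state, without advancing time (a new reading comes with each control period).
- eyes.camera(name): name is "side" or "top"; returns (picture, depth): 420x560x3 uint8, blue, green, red; 420x560 float32, m along the optical axis (not along the pixel's ray), 0 where there is no reading.
- eyes.camera_info(name): a dict with "intrinsics" (3x3 intrinsics, pixels), "extrinsics" (4x4, takes a point from world to camera coordinates). Camera axes: x right, y down, z forward; pixel columns grow to the right and rows downward; lengths in m; the calibration is good to about 2 mm. A picture is of the moment at which its call begins. camera_info takes no time and is no camera call.
- ticket.hand_in(): hands the job in, once; it reports no verdict.
Trained networks look in the newest picture that a camera, given by its name, has taken for a name from the list of things; names that differ only in an ending like _2 or _b are one class to them, and where a whole thing is asked for, a point or a joint stands for the part that bears it (a point fixed in the world has none). Each returns a list of dicts, best first, with "confidence" (0 to 1); they miss things now and then, are a little off and sometimes report something else, mostly with a low value. They report only what shows in the picture. A call takes as long as a camera call.
- models.boxes_of(camera, thing): "point" ([x, y, z] in m, in the coordinates of the camera as it stood for that picture, good to about 4 mm: the middle of the surface that is visible of it).
The state is a dict: "clock": time; "joint_pos": joint angles; "joint_velocities": joint speeds; "tau": joint torques, N m; "position": TCP position; "ee_rot": TCP orientation; "ft_force": force on the tool from outside, world axes, zero at the start; "torque": the same for the moment, N m; "grip_width": opening from 0.0 (shut) to 1.0 (fully open).
Only numpy, scipy, OpenCV 4.12 (cv2) and the standard library are available. Lean on these libraries where they do the work, as an engineer would, in place of code of your own. Each camera call takes 0.05 s, during which the arm holds its last target. There are 200 camera calls.

## Working session

There is one attempt and no reset: what is moved stays moved. The work goes in short steps, Python scripts to look and compute and a tool call to move; the robot and the scene stay as the last step left them, time stands still between calls to the robot, and variables do not carry over. Pictures are saved under pics/ and viewed, about 8 in all and at most 12, crops included, and the job is handed in when it is done.

Besides the shell and the picture viewer there is one more tool, called after "Emit:" as name(argument=value, ...), one argument or row to a line, values as JSON. servo_tool: Moves the arm, as the interface text tells. Its arguments: {"type":"object","properties":{"motion":{"type":"array"},"grip_force":{"type":"number"}},"required":["motion"]}

```bash
mkdir -p pics
cat > h.py <<'E'
import numpy as np, cv2
from workcell import monitor, eyes, ticket, models
def world(cam,p):
    T=np.array(eyes.camera_info(cam)["extrinsics"]);return (np.linalg.inv(T)@np.r_[p,1])[:3]
def cloud(cam,d):
    i=eyes.camera_info(cam);K=np.array(i["intrinsics"]);T=np.linalg.inv(np.array(i["extrinsics"]))
    v,u=np.mgrid[:d.shape[0],:d.shape[1]]
    P=np.stack([(u-K[0,2])/K[0,0]*d,(v-K[1,2])/K[1,1]*d,d],-1)
    return P@T[:3,:3].T+T[:3,3]
E
python3 - <<'E'
from h import *
np.set_printoptions(precision=4,suppress=True)
ims=[]
for c in("side","top"):
    im,d=eyes.camera(c);np.savez(f"pics/{c}0.npz",im=im,d=d);cv2.imwrite(f"pics/{c}0.png",im)
    for t in("vice","buttons","leg","button_near","button_far","infusion","tape_roll","gauze_pack","spare_ferrule","tape_measure","gel_bottle","swab_jar"):
        try:
            for r in models.boxes_of(c,t)[:2]: print(c,t,round(r["confidence"],2),world(c,r["point"]))
        except Exception as e: print(c,t,e)
    print(np.linalg.inv(np.array(eyes.camera_info(c)["extrinsics"])),eyes.camera_info(c)["intrinsics"])
o=monitor.get_obs();print(o)
E
```

```text
side vice 0.6 [0.5733 0.3116 0.1217]
side vice 0.19 [ 0.7505 -0.1282  0.0339]
side buttons 0.58 [0.5763 0.3212 0.1225]
side buttons 0.23 [0.7517 0.1411 0.0841]
side leg 0.93 [ 0.5    -0.0022  0.1226]
side button_far 0.64 [0.5749 0.3187 0.1217]
side infusion 0.76 [ 0.7436 -0.2172  0.0969]
side tape_roll 0.62 [ 0.7517 -0.0423  0.0261]
side tape_roll 0.51 [0.7571 0.1432 0.0842]
side gauze_pack 0.77 [ 0.7548 -0.1277  0.0346]
side spare_ferrule 0.56 [ 0.3829 -0.0516  0.0264]
side tape_measure 0.87 [ 0.4592 -0.1337  0.0303]
side gel_bottle 0.83 [0.7562 0.1399 0.0829]
side swab_jar 0.79 [0.3067 0.3673 0.0653]
[[-0.9879 -0.0748  0.136   0.4221]
 [-0.154   0.5822 -0.7983  0.8161]
 [-0.0195 -0.8096 -0.5867  0.6312]
 [ 0.      0.      0.      1.    ]] [[445.7037   0.     285.0282]
 [  0.     445.7037 201.8095]
 [  0.       0.       1.    ]]
top vice 0.6 [0.551  0.2498 0.1197]
top buttons 0.64 [0.552  0.251  0.1217]
top leg 0.84 [ 0.4807 -0.1162  0.1235]
top infusion 0.65 [ 0.7373 -0.2311  0.1377]
top tape_roll 0.88 [ 0.7534 -0.0577  0.0336]
top spare_ferrule 0.57 [ 0.386  -0.0558  0.046 ]
top t
[... 169 characters left out ...]
  0.018  -0.0204  0.0936]
 [ 0.0184 -0.1045 -0.9944  1.0994]
 [ 0.      0.      0.      1.    ]] [[460.1308   0.     278.6768]
 [  0.     460.1308 211.412 ]
 [  0.       0.       1.    ]]
{'clock': 1.3, 'joint_pos': array([ 1.2014,  0.3322, -0.0647,  1.4601,  0.0216,  1.3499, -0.0885]), 'joint_velocities': array([ 0.0001, -0.0009, -0.0007, -0.0002,  0.0008, -0.0007, -0.0002]), 'tau': array([  0.0005, -62.5224,   0.0493, -39.1822,   0.0165,   0.0018,
         0.    ]), 'position': array([ 0.2124, -0.5878,  0.2313]), 'ee_rot': array([ 0.8185, -0.5745,  0.    ,  0.    ]), 'ft_force': array([0.0846, 0.182 , 0.3307]), 'torque': array([-0.036 , -0.0248, -0.0204]), 'grip_width': 0.9996114512961676}
```

View pics/top0.png

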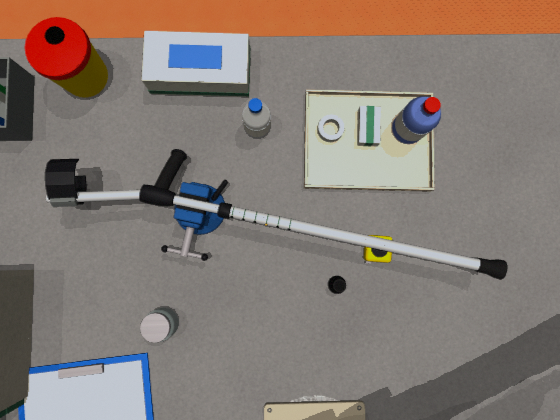

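View pics/side0.png

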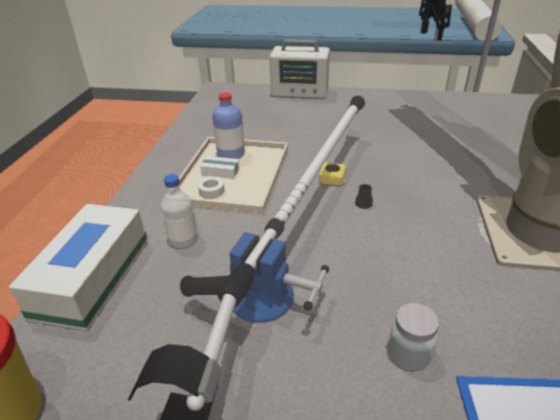

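```bash
cat > fit.py <<'E'
from h import *
np.set_printoptions(precision=4,suppress=True)
t=np.load("pics/top0.npz");s=np.load("pics/side0.npz")
Pt=cloud("top",t["d"]);Ps=cloud("side",s["d"])
imgs={"top":t["im"],"side":s["im"]};C={"top":Pt,"side":Ps}
# rough shaft line from top
a=Pt[211,225];b=Pt[257,440];print(a,b)
def fitline(P,a,b,r=12.5,lo=0.0,hi=1.0,z0=0.08):
    from scipy.optimize import least_squares
    u=(b-a);L=np.linalg.norm(u);u/=L
    m=(P.reshape(-1,3)-a);tt=m@u;dist=np.linalg.norm(m-tt[:,None]*u,axis=1)
    q=P.reshape(-1,3)[(tt>lo*L)&(tt<hi*L)&(dist<0.035)&(P.reshape(-1,3)[:,2]>z0)]
    def f(x):
        c=np.array([x[0],a[1],x[1]]);v=np.array([x[2],-1,x[3]]);v/=np.linalg.norm(v)
        w=q-c;return np.linalg.norm(w-(w@v)[:,None]*v,axis=1)-r/1000
    r_=least_squares(f,[a[0],a[2]-.012,-.2,0],loss="soft_l1",f_scale=.001)
    return r_.x,len(q),np.sqrt(np.mean(r_.fun**2))
for c in C:
    x,n,e=fitline(C[c],a,b,lo=.3);print(c,"axis at y=%.3f"%a[1],x,n,e)
# handle: dark points above z .07 near
for c in C:
    P=C[c];im=imgs[c].astype(int)
    m=(im.max(-1)<50)&(P[...,2]>.05)&(P[...,1]>.15)&(P[...,1]<.45)&(P[...,0]>.5)&(P[...,0]<.75)
    q=P[m];print(c,len(q),q.min(0),q.max(0));v,u=np.nonzero(m);print(u.min(),u.max(),v.min(),v.max())
    np.save(f"pics/h_{c}.npy",q)
big=[cv2.resize(imgs["top"][140:240,140:310],None,fx=4,fy=4,interpolation=cv2.INTER_CUBIC),cv2.resize(imgs["side"][160:310,170:340],None,fx=4,fy=4,interpolation=cv2.INTER_CUBIC)]
cv2.imwrite("pics/c1.png",big[0]);cv2.imwrite("pics/c2.png",big[1])
E
python3 fit.py
```

```text
[0.5462 0.1875 0.1263] [ 0.44   -0.2673  0.1234]
top axis at y=0.188 [ 0.5491  0.1102 -0.2346  0.0009] 1769 0.0014312207698227678
side axis at y=0.188 [ 0.5491  0.1103 -0.2341 -0.0012] 823 0.0008261166309557605
top 1585 [0.5146 0.1501 0.0506] [0.6963 0.3702 0.1343]
139 243 149 228
side 30 [0.5593 0.2932 0.1062] [0.6056 0.3737 0.1209]
219 258 265 301
```

View pics/c1.png

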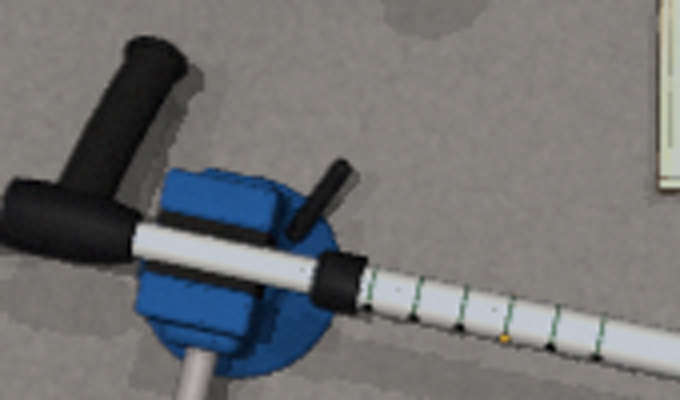

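View pics/c2.png

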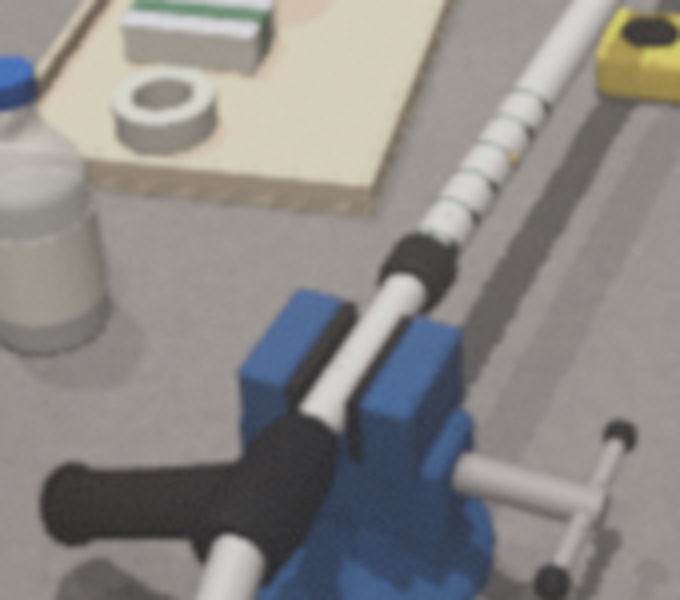

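```bash
cat > fit2.py <<'E'
from h import *
np.set_printoptions(precision=4,suppress=True)
t=np.load("pics/top0.npz");s=np.load("pics/side0.npz")
A=np.array([.5491,.1875,.11025]);u=np.array([.2343,1,0]);u/=np.linalg.norm(u);X=np.array([u[1],-u[0],0]);R=np.stack([X,u,[0,0,1]])
def ray(c,px):
    i=eyes.camera_info(c);K=np.array(i["intrinsics"]);T=np.linalg.inv(np.array(i["extrinsics"]))
    return T[:3,3],T[:3,:3]@np.array([(px[0]-K[0,2])/K[0,0],(px[1]-K[1,2])/K[1,1],1])
# brass pixels
for c,im,bx in(("top",t["im"],(255,215,280,235)),("side",s["im"],(285,185,310,210))):
    hsv=cv2.cvtColor(im,cv2.COLOR_BGR2HSV);x0,y0,x1,y1=bx
    sub=hsv[y0:y1,x0:x1];m=(sub[...,1]>90)&(sub[...,0]>8)&(sub[...,0]<32)
    v,w=np.nonzero(m);wt=sub[...,1][m].astype(float);px=(x0+(w*wt).sum()/wt.sum(),y0+(v*wt).sum()/wt.sum());print(c,"brass",len(v),px)
    o,d=ray(c,px)
    for rr in(.0125,.014,.0150):
        oo=R@(o-A);dd=R@d
        a=dd[0]**2+dd[2]**2;b=oo[0]*dd[0]+oo[2]*dd[2];cc=oo[0]**2+oo[2]**2-rr**2
        D=b*b-a*cc
        k=(-b-np.sqrt(max(D,0)))/a;p=oo+k*dd;print(" r",rr,"D>0" if D>0 else "miss","y_rel",p[1],"elev on -x side deg",np.degrees(np.arctan2(p[2],-p[0])), "world",A+u*p[1])
# handle
C={"top":(cloud("top",t["d"]),t["im"]),"side":(cloud("side",s["d"]),s["im"])}
for c,(P,im) in C.items():
    q=(P-A)@R.T
    m=(im.max(-1)<75)&(q[...,0]>.025)&(q[...,0]<.15)&(q[...,1]>.10)&(q[...,1]<.20)&(q[...,2]>-.1)
    h=q[m];print(c,len(h))
    for x0 in np.arange(.03,.14,.01):
        g=h[(h[:,0]>x0)&(h[:,0]<=x0+.01)]
        if len(g)>3: print(" x",round(x0+.005,3),len(g),"y",np.median(g[:,1]),"ymin/max",g[:,1].min(),g[:,1].max(),"z90",np.percentile(g[:,2],[5,50,95]))
E
python3 fit2.py
```

```text
top brass 5 (np.float64(265.7253333333333), np.float64(224.348))
 r 0.0125 D>0 y_rel -0.09084257490984493 elev on -x side deg 21.527904893651886 world [0.5284 0.0991 0.1103]
 r 0.014 D>0 y_rel -0.09091644615345812 elev on -x side deg 32.26245153054984 world [0.5284 0.099  0.1103]
 r 0.015 D>0 y_rel -0.09095707277659715 elev on -x side deg 37.15937080436052 world [0.5284 0.0989 0.1103]
side brass 0 (np.float64(nan), np.float64(nan))
 r 0.0125 miss y_rel nan elev on -x side deg nan world [nan nan nan]
 r 0.014 miss y_rel nan elev on -x side deg nan world [nan nan nan]
 r 0.015 miss y_rel nan elev on -x side deg nan world [nan nan nan]
top 567
 x 0.035 64 y 0.14554344515753825 ymin/max 0.13374945439203914 0.16395347694724322 z90 [-0.0143 -0.0045  0.0013]
 x 0.045 61 y 0.14375698885441202 ymin/max 0.13402776194869956 0.1631256048445488 z90 [-0.0211 -0.0091 -0.0027]
 x 0.055 60 y 0.1433720087554445 ymin/max 0.13308756693776014 0.16181353432397308 z90 [-0.0263 -0.0144 -0.0086]
 x 0.065 60 y 0.1427435220485538 ymin/max 0.1304916886045744 0.15845454899932745 z90 [-0.0319 -0.0192 -0.0139]
 x 
[... 1083 characters left out ...]
16246575713493405 z90 [-0.0401 -0.0273 -0.0208]
 x 0.085 66 y 0.15752650311453428 ymin/max 0.14254971284226775 0.16119624272973293 z90 [-0.0477 -0.0337 -0.0264]
 x 0.095 75 y 0.1552971368522841 ymin/max 0.1415278043210188 0.16059754753296493 z90 [-0.0595 -0.0387 -0.0309]
 x 0.105 82 y 0.15512015215639766 ymin/max 0.13240412769357873 0.16076120710448308 z90 [-0.0591 -0.0448 -0.0358]
 x 0.115 35 y 0.14925766615730673 ymin/max 0.13366856396962623 0.15949586324878415 z90 [-0.0485 -0.0408 -0.0386]fit2.py:12: RuntimeWarning: invalid value encountered in scalar divide
  v,w=np.nonzero(m);wt=sub[...,1][m].astype(float);px=(x0+(w*wt).sum()/wt.sum(),y0+(v*wt).sum()/wt.sum());print(c,"brass",len(v),px)
```

```bash
cat > tgt.py <<'E'
from h import *
from scipy.spatial.transform import Rotation as Ro
np.set_printoptions(precision=4,suppress=True)
u=np.array([.2343,1,0]);u/=np.linalg.norm(u);X=np.array([u[1],-u[0],0]);Z=np.array([0,0,1.])
B=np.array([.5284,.0991,.1103])
def Rt(deg=27.5):
    c,s=np.cos(np.radians(deg)),np.sin(np.radians(deg))
    x=c*X-s*Z;z=-s*X-c*Z;return np.stack([x,np.cross(z,x),z],1)
def rel(p,R,o=None):
    o=o or monitor.get_obs();R0=Ro.from_quat(o["ee_rot"]).as_matrix()
    return R0.T@(p-o["position"]),np.degrees(Ro.from_matrix(R0.T@R).as_rotvec())
E
python3 - <<'E'
from tgt import *
R=Rt();print(R)
print("pre",rel(B-.10*R[:,2],R)); print("pre high",rel(B-.16*R[:,2],R))
E
```

```text
[[ 0.8636 -0.2281 -0.4496]
 [-0.2023 -0.9736  0.1053]
 [-0.4617  0.     -0.887 ]]
pre (array([-0.5135, -0.5693,  0.0323]), array([-13.6536, -25.1851, -55.8113]))
pre high (array([-0.4983, -0.5925, -0.0209]), array([-13.6536, -25.1851, -55.8113]))
```

Emit:
servo_tool(
  motion=[
    [1,-0.04,-0.045,-0.03,0,0,0],
    [1,-0.08,-0.09,-0.05,-1.5,-2.8,-6],
    [1,-0.12,-0.14,-0.06,-3,-5.6,-12],
    [1,-0.16,-0.185,-0.06,-4.5,-8.4,-18.5],
    [1,-0.2,-0.23,-0.06,-6,-11,-25],
    [1,-0.24,-0.28,-0.06,-7.5,-14,-31],
    [1,-0.28,-0.325,-0.06,-9,-16.8,-37],
    [1,-0.32,-0.37,-0.055,-10.6,-19.6,-43.5],
    [1,-0.36,-0.42,-0.05,-12,-22.4,-49.6],
    [1,-0.4,-0.47,-0.04,-13.65,-25.2,-55.8],
    [1,-0.44,-0.52,-0.03,-13.65,-25.2,-55.8],
    [1,-0.48,-0.565,-0.02,-13.65,-25.2,-55.8],
    [1,-0.498,-0.592,-0.02,-13.65,-25.2,-55.8],
    [1,-0.498,-0.592,-0.02,-13.65,-25.2,-55.8],
    [1,-0.498,-0.592,-0.02,-13.65,-25.2,-55.8],
    [1,-0.498,-0.592,-0.02,-13.65,-25.2,-55.8],
  ],
)

```text
clock: 3.3
position: [0.5999, 0.0802, 0.2517]
ee_rot: [0.965, -0.113, -0.236, -0.027]
ft_force: [0.7, -0.1, 0.0]
grip_width: 0.999
```

Run:
```python
from tgt import *
R=Rt();o=monitor.get_obs();print(o["clock"],o["joint_pos"],o["position"],o["ft_force"])
print("to high",rel(B-.16*R[:,2],R)); print("to grasp",rel(B+.022*R[:,2]+.002*u,R))
```

```text
3.3 [ 0.1882  0.7014 -0.5678  1.0316  0.1082  1.9092 -0.5589] [0.5999 0.0802 0.2517] [ 0.6597 -0.1125  0.0126]
to high (array([-0.0003, -0.0021, -0.0005]), array([-0.0267, -0.0355, -0.1307]))
to grasp (array([-0.0005, -0.004 ,  0.1815]), array([-0.0267, -0.0355, -0.1307]))
```

Emit:
servo_tool(
  motion=[
    [1,0,-0.003,0.05,0,0,0],
    [1,0,-0.004,0.1,0,0,0],
    [1,0,-0.004,0.145,0,0,0],
    [1,0,-0.004,0.181,0,0,0],
    [1,0,-0.004,0.181,0,0,0],
    [1,0,-0.004,0.181,0,0,0],
  ],
  grip_force=35,
)

```text
clock: 4.05
position: [0.5208, 0.1041, 0.0924]
ee_rot: [0.965, -0.112, -0.235, -0.028]
ft_force: [0.8, -0.3, 0.6]
grip_width: 1.001
```

Emit:
servo_tool(
  motion=[
    [0,0,0,0,0,0,0],
    [0,0,0,0,0,0,0],
    [0,0,0,0,0,0,0],
    [0,0,0,0,0,0,0],
    [0,0,0,0,0,0,0],
    [0,0,0,0,0,0,0],
    [0,0,0,0,0,0,0],
    [0,0,0,0,0,0,0],
  ],
  grip_force=35,
)

```text
clock: 5.05
position: [0.5196, 0.1048, 0.0911]
ee_rot: [0.965, -0.112, -0.236, -0.027]
ft_force: [0.1, -0.1, 5.1]
grip_width: 0.285
```

Run:
```python
from tgt import *
R=Rt();o=monitor.get_obs();print(o["clock"],o["joint_pos"],o["position"],o["ft_force"],o["torque"],o["grip_width"]*85)
R0=Ro.from_quat(o["ee_rot"]).as_matrix();print("f tool",R0.T@o["ft_force"],"t tool",R0.T@o["torque"]);print("to grasp",rel(B+.022*R[:,2]+.002*u,R))
ims=[]
for c,b in(("top",(130,280,170,320)),("side",(110,260,200,400))):
    im,d=eyes.camera(c);ims.append(cv2.resize(im[b[0]:b[1],b[2]:b[3]] if c=="top" else im[130:280,220:370],(400,400),interpolation=cv2.INTER_CUBIC))
cv2.imwrite("pics/g1.png",np.hstack(ims))
```

```text
5.05 [ 0.2438  0.6618 -0.5892  1.4659  0.1058  1.5275 -0.5744] [0.5196 0.1048 0.0911] [ 0.099  -0.1405  5.0803] [-0.0458  0.0663  0.0304] 24.208715892883703
f tool [-2.2314  0.1127 -4.5659] t tool [-0.067  -0.0541  0.0006]
to grasp (array([-0.0001,  0.0016,  0.0004]), array([-0.019 , -0.0062, -0.0003]))
```

View pics/g1.png

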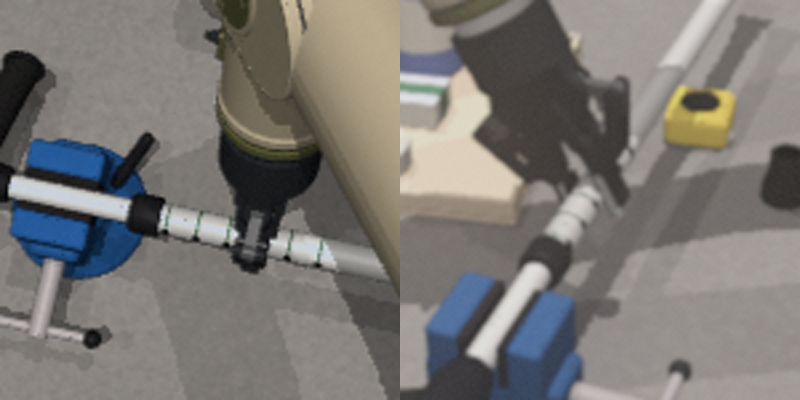

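Emit:
servo_tool(
  motion=[
    [0,0,0.0015,0,0,0,0],
    [0,0,0.003,0,0,0,0],
    [0,0,0.003,0,0,0,0],
  ],
  grip_force=35,
)

```text
clock: 5.52
position: [0.519, 0.1022, 0.0911]
ee_rot: [0.965, -0.111, -0.236, -0.028]
ft_force: [2.0, 1.7, 5.3]
grip_width: 0.285
```

Emit:
servo_tool(
  motion=[
    [0,0,0.001,0,0,0,0],
    [0,0,0.002,0,0,0,0],
    [0,0,0.002,0,0,0,0],
  ],
  grip_force=35,
)

```text
clock: 5.9
position: [0.5184, 0.0997, 0.0911]
ee_rot: [0.965, -0.112, -0.236, -0.027]
ft_force: [1.1, 0.5, 7.6]
grip_width: 0.281
```

Emit:
servo_tool(
  motion=[
    [0,0,0.003,0,0,0,0],
    [0,0,0.006,0,0,0,0],
    [0,0,0.009,0,0,0,0],
    [0,0,0.012,0,0,0,0],
    [0,0,0.015,0,0,0,0],
    [0,0,0.017,0,0,0,0],
    [0,0,0.017,0,0,0,0],
  ],
  grip_force=35,
)

```text
clock: 6.78
position: [0.5144, 0.0826, 0.0911]
ee_rot: [0.965, -0.112, -0.236, -0.027]
ft_force: [-1.7, -1.4, 8.1]
grip_width: 0.285
```

Emit:
servo_tool(
  motion=[
    [0,0,0.001,0,0,0,0],
    [0,0,0.0015,0,0,0,0],
    [0,0,0.0015,0,0,0,0],
  ],
  grip_force=35,
)

```text
clock: 7.15
position: [0.5141, 0.0813, 0.0911]
ee_rot: [0.965, -0.112, -0.236, -0.027]
ft_force: [-0.2, -0.8, 8.0]
grip_width: 0.278
```

Emit:
servo_tool(
  motion=[
    [0,0,0.001,0,0,0,0],
    [0,0,0.001,0,0,0,0],
  ],
  grip_force=35,
)

```text
clock: 7.4
position: [0.5139, 0.0806, 0.0911]
ee_rot: [0.965, -0.112, -0.236, -0.027]
ft_force: [0.9, -0.9, 6.6]
grip_width: 0.284
```

Emit:
servo_tool(
  motion=[
    [0,0,0.001,0,0,0,0],
    [0,0,0.001,0,0,0,0],
  ],
  grip_force=35,
)

```text
clock: 7.65
position: [0.5137, 0.0798, 0.0911]
ee_rot: [0.965, -0.112, -0.236, -0.027]
ft_force: [-0.5, 0.8, 7.3]
grip_width: 0.281
```

Emit:
servo_tool(
  motion=[
    [0,0,0.001,0,0,0,0],
    [0,0,0.001,0,0,0,0],
  ],
  grip_force=35,
)

```text
clock: 7.9
position: [0.5136, 0.0795, 0.0911]
ee_rot: [0.965, -0.111, -0.236, -0.028]
ft_force: [1.1, 3.0, 5.7]
grip_width: 0.282
```

Emit:
servo_tool(
  motion=[
    [0.3,0,0,0,0,0,0],
    [0.8,0,0,0,0,0,0],
    [0.8,0,0,0,0,0,0],
    [0.8,0,0,0,0,0,0],
    [0.8,0,-0.013,0,0,0,0],
    [0.8,0,-0.026,0,0,0,0],
    [0.8,0,-0.026,0,0,0,0],
    [0.8,0,-0.026,0,0,0,0],
  ],
  grip_force=35,
)

```text
clock: 8.9
position: [0.5193, 0.1043, 0.0907]
ee_rot: [0.965, -0.111, -0.236, -0.027]
ft_force: [0.7, -0.3, 0.5]
grip_width: 0.801
```

Run:
```python
from tgt import *
R=Rt();o=monitor.get_obs();print(o["clock"],o["position"],o["ft_force"],o["grip_width"]*85)
print("to grasp",rel(B+.022*R[:,2]+.002*u,R))
im,d=eyes.camera("top");a=im[170:260,190:310]
im,d=eyes.camera("side");b=im[150:270,240:360]
cv2.imwrite("pics/g2.png",np.hstack([cv2.resize(a,(533,400),interpolation=cv2.INTER_CUBIC),cv2.resize(b,(267,400))]))
```

```text
8.9 [0.5193 0.1043 0.0907] [ 0.6794 -0.2656  0.5265] 68.10285752547034
to grasp (array([-0.0002,  0.001 , -0.    ]), array([0.0149, 0.0111, 0.0067]))
```

View pics/g2.png

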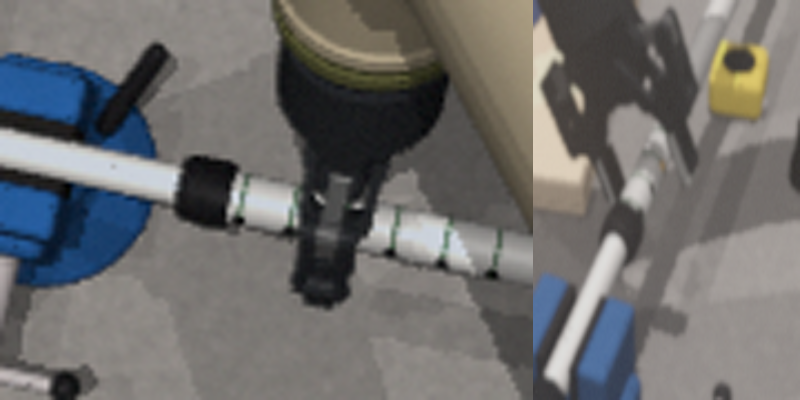

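Emit:
servo_tool(
  motion=[
    [0,0,0,0,0,0,0],
    [0,0,0,0,0,0,0],
    [0,0,0,0,0,0,0],
    [0,0,0,0,0,0,0],
    [0,0,0,0,0,0,0],
    [0,0,0,0,0,0,0],
    [0,0,0,0,0,0,0],
  ],
  grip_force=35,
)

```text
clock: 9.88
position: [0.5194, 0.1042, 0.091]
ee_rot: [0.965, -0.112, -0.236, -0.027]
ft_force: [-2.2, -2.2, 5.3]
grip_width: 0.285
```

Emit:
servo_tool(
  motion=[
    [0,0,0.0015,0,0,0,0],
    [0,0,0.003,0,0,0,0],
    [0,0,0.003,0,0,0,0],
  ],
  grip_force=35,
)

```text
clock: 10.25
position: [0.5187, 0.1015, 0.0909]
ee_rot: [0.965, -0.111, -0.236, -0.027]
ft_force: [0.3, 2.6, 6.1]
grip_width: 0.286
```

Emit:
servo_tool(
  motion=[
    [0,0,0.001,0,0,0,0],
    [0,0,0.002,0,0,0,0],
    [0,0,0.002,0,0,0,0],
  ],
  grip_force=35,
)

```text
clock: 10.62
position: [0.5181, 0.0991, 0.0909]
ee_rot: [0.965, -0.112, -0.236, -0.027]
ft_force: [-1.0, 0.6, 4.6]
grip_width: 0.284
```

Emit:
servo_tool(
  motion=[
    [0,0,0.003,0,0,0,0],
    [0,0,0.006,0,0,0,0],
    [0,0,0.009,0,0,0,0],
    [0,0,0.012,0,0,0,0],
    [0,0,0.015,0,0,0,0],
    [0,0,0.017,0,0,0,0],
    [0,0,0.017,0,0,0,0],
  ],
  grip_force=35,
)

```text
clock: 11.5
position: [0.514, 0.0815, 0.0909]
ee_rot: [0.965, -0.112, -0.237, -0.026]
ft_force: [-2.5, -3.1, 6.6]
grip_width: 0.286
```

Emit:
servo_tool(
  motion=[
    [0,0,0.001,0,0,0,0],
    [0,0,0.0015,0,0,0,0],
    [0,0,0.0015,0,0,0,0],
  ],
  grip_force=35,
)

```text
clock: 11.88
position: [0.5139, 0.0809, 0.0909]
ee_rot: [0.965, -0.112, -0.236, -0.027]
ft_force: [-1.5, 0.2, 5.7]
grip_width: 0.285
```

Emit:
servo_tool(
  motion=[
    [0,0,0.001,0,0,0,0],
    [0,0,0.001,0,0,0,0],
  ],
  grip_force=35,
)

```text
clock: 12.12
position: [0.5136, 0.08, 0.0909]
ee_rot: [0.965, -0.112, -0.236, -0.027]
ft_force: [-0.5, 1.2, 5.7]
grip_width: 0.284
```

Emit:
servo_tool(
  motion=[
    [0,0,0.001,0,0,0,0],
    [0,0,0.001,0,0,0,0],
  ],
  grip_force=35,
)

```text
clock: 12.38
position: [0.5136, 0.0795, 0.0909]
ee_rot: [0.965, -0.112, -0.236, -0.027]
ft_force: [0.3, 2.8, 5.3]
grip_width: 0.285
```

Emit:
servo_tool(
  motion=[
    [0,0,0.0007,0,0,0,0],
    [0,0,0.0007,0,0,0,0],
  ],
  grip_force=35,
)

```text
clock: 12.62
position: [0.5135, 0.0794, 0.0909]
ee_rot: [0.965, -0.111, -0.236, -0.028]
ft_force: [0.5, 5.0, 5.4]
grip_width: 0.283
```

Emit:
servo_tool(
  motion=[
    [0.3,0,0,0,0,0,0],
    [0.8,0,0,0,0,0,0],
    [0.8,0,0,0,0,0,0],
    [0.8,0,0,0,0,0,0],
    [0.8,0,0,0,0,0,0],
    [0.8,0,0,0,0,0,0],
    [0.8,0,0.03,0,0,0,0],
    [0.8,0,0.06,0,0,0,0],
    [0.8,0,0.09,0,0,0,0],
    [0.8,0,0.106,0,0,0,0],
    [0.8,0,0.106,0,0,0,0],
    [0.8,0,0.106,0,0,0,0],
  ],
  grip_force=40,
)

```text
clock: 14.12
position: [0.4894, -0.023, 0.0909]
ee_rot: [0.965, -0.111, -0.236, -0.028]
ft_force: [0.2, 0.9, -0.1]
grip_width: 0.801
```

Run:
```python
from tgt import *
R=Rt();o=monitor.get_obs();print(o["clock"],o["position"],o["ft_force"],o["grip_width"]*85,o["joint_pos"])
print("to hold",rel(B-.13*u+.022*R[:,2],R))
im,d=eyes.camera("top");a=im[170:260,190:310]
im,d=eyes.camera("side");b=im[150:270,240:360]
cv2.imwrite("pics/g3.png",np.hstack([cv2.resize(a,(533,400),interpolation=cv2.INTER_CUBIC),cv2.resize(b,(267,400))]))
```

```text
14.125 [ 0.4894 -0.023   0.0909] [ 0.1617  0.9495 -0.0594] 68.0752875945948 [ 0.4293  0.5908 -0.55    1.5609  0.1398  1.5275 -0.379 ]
to hold (array([0.    , 0.0023, 0.0001]), array([-0.0261,  0.0071,  0.0956]))
```

View pics/g3.png

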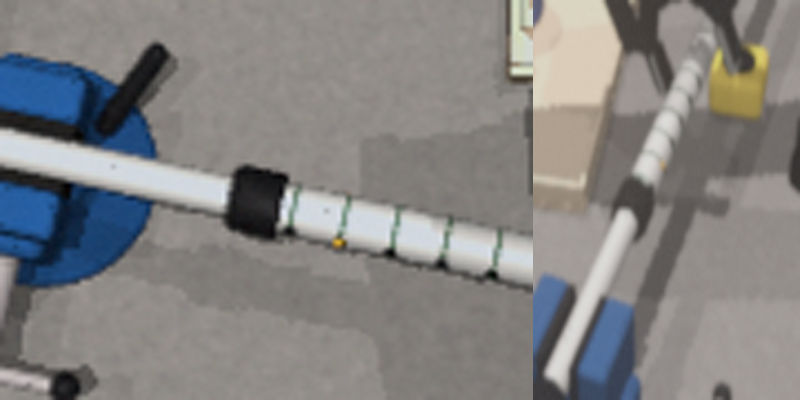

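Emit:
servo_tool(
  motion=[
    [0,0,0,0,0,0,0],
    [0,0,0,0,0,0,0],
    [0,0,0,0,0,0,0],
    [0,0,0,0,0,0,0],
    [0,0,0,0,0,0,0],
    [0,0,0,0,0,0,0],
    [0,0,0,0,0,0,0],
  ],
  grip_force=40,
)

```text
clock: 15.1
position: [0.4892, -0.0242, 0.0909]
ee_rot: [0.965, -0.112, -0.236, -0.028]
ft_force: [-0.1, 2.4, 3.3]
grip_width: 0.281
```

Emit:
servo_tool(
  motion=[
    [0,0,0.001,0,0,0,0],
    [0,0,0.002,0,0,0,0],
    [0,0,0.002,0,0,0,0],
  ],
)

```text
clock: 15.48
position: [0.4891, -0.0247, 0.0909]
ee_rot: [0.965, -0.111, -0.236, -0.029]
ft_force: [2.2, 8.7, 2.0]
grip_width: 0.28
```

Emit:
servo_tool(
  motion=[
    [0,0,0.001,0,0,0,0],
    [0,0,0.001,0,0,0,0],
  ],
)

```text
clock: 15.72
position: [0.4891, -0.0248, 0.0909]
ee_rot: [0.965, -0.111, -0.236, -0.029]
ft_force: [4.3, 10.0, 0.4]
grip_width: 0.284
```

Emit:
servo_tool(
  motion=[
    [0,0,0.0005,0,0,0,0],
    [0,0,0.001,0,0,0,0],
    [0,0,0.001,0,0,0,0],
  ],
)

```text
clock: 16.1
position: [0.489, -0.025, 0.0909]
ee_rot: [0.965, -0.11, -0.235, -0.03]
ft_force: [3.7, 13.4, -0.6]
grip_width: 0.281
```

Emit:
servo_tool(
  motion=[
    [0,0,0,0,0,0,0],
    [0,0,-0.0015,0,0,0,0],
    [0,0,-0.003,0,0,0,0],
    [0.3,0,-0.003,0,0,0,0],
    [1,0,-0.003,0,0,0,0],
    [1,0,-0.003,0,0,0,0],
    [1,0,-0.003,0,0,0,0],
    [1,0,-0.003,0,0,0,0],
    [1,0,-0.003,-0.04,0,0,0],
    [1,0,-0.003,-0.08,0,0,0],
    [1,0,-0.003,-0.12,0,0,0],
    [1,0,-0.003,-0.14,0,0,0],
    [1,0,-0.003,-0.14,0,0,0],
    [1,0,-0.003,-0.14,0,0,0],
  ],
)

```text
clock: 17.85
position: [0.5512, -0.0401, 0.2139]
ee_rot: [0.965, -0.112, -0.237, -0.027]
ft_force: [0.6, -0.3, 0.0]
grip_width: 1.003
```

Run:
```python
from tgt import *
o=monitor.get_obs();print(o["clock"],o["position"],o["ft_force"],o["grip_width"],abs(o["joint_velocities"]).max())
im,d=eyes.camera("top");a=im[60:310,130:510]
c=im[170:260,190:310]
im,d=eyes.camera("side")
print([(t,world("side",r["point"]).round(3)) for t in("infusion","tape_measure","spare_ferrule","gel_bottle") for r in models.boxes_of("side",t)[:1]])
cv2.imwrite("pics/g4.png",np.hstack([cv2.resize(c,(400,300),interpolation=cv2.INTER_CUBIC),cv2.resize(a,(400,300))]))
```

```text
17.85 [ 0.5512 -0.0401  0.2139] [ 0.5513 -0.2819  0.0353] 1.003151491889655 0.008452815425667273
[('infusion', array([ 0.743, -0.222,  0.097])), ('tape_measure', array([ 0.459, -0.133,  0.03 ])), ('spare_ferrule', array([ 0.384, -0.048,  0.028])), ('gel_bottle', array([0.755, 0.138, 0.081]))]
```

View pics/g4.png

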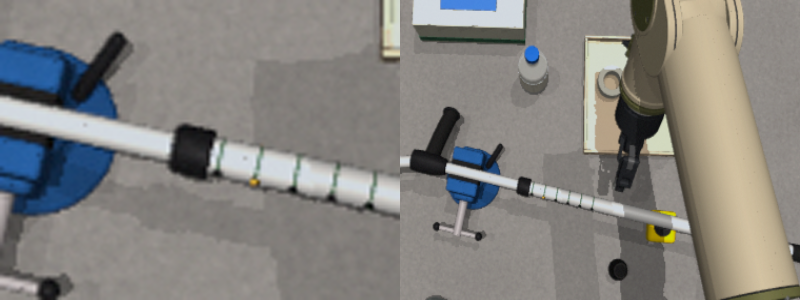

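The brass dome shows in the second ring from the collar (crop pixel 254, 182). The gripper is clear of the crutch and the other things are where they were, so I'm handing in.

```bash
python3 -c "
from h import *
print(ticket.hand_in())"
```

```text
the job is handed in; nothing more can be done
None
```

The crutch is two holes longer, tugged to prove the lock, released and handed in at about 18 s of the 64 s allowed.

- **Finding the buttons:** From the handle's slope in the depth images I took the crutch to be rolled about 27.5°, handle down. The visible brass button agreed with that. I tilted the gripper to match so the pads closed square on both buttons.
- **Drawing out:** I pinched with 35 N and drew the leg out twice. Each draw took about 25 mm of tool travel and stopped dead on the next pair of holes, with at most about 5 N of pull at the readings I took.
- **Proof tug:** I let go, gripped the plain tube at 130 mm with 40 N and pulled. The force rose to about 14 N while the tool moved only about 1 mm, so the buttons held.
- **Last checks:**
  - The brass dome stands in the second ring from the collar; it started in the fourth.
  - The gripper is open and clear, with force near zero.
  - I re-measured the infusion bottle, tape measure, spare foot and gel bottle, and they match the start within about 5 mm.
- **Not checked directly:** I did not re-measure the tape roll, gauze pack or swab jar; the arm went nowhere near the jar and stayed above the tray. The far-side button is never visible, so its lock rests on the tug and the hard stop.

No check failed or disagreed.

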